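# Set up a spindle shaft and dial gauge for a runout check

## Task

Set the shaft up for a runout check, only by pushing things along with the fingers: first push the shaft endwise along its two V-blocks until its end is up against the ball nose of the stop. Then push the dial gauge stand over the plate until the gauge, square to the shaft, bears on the seat between the two collars with its plunger pressed in to about half of its 10 mm travel, never right to the end. Do not lift or carry the shaft or the stand, and leave everything else where it lies.

Things in the scene. Friction and masses are not known exactly. Their poses are not given: they have to be found in the camera images.
- plate: Grey granite surface plate, 300 (x) by 450 (y) by 50 mm high, fixed; origin at the centre of its underside. Its y axis runs along the shaft towards the stop, its x axis away from the robot. Fixed on it, two steel V-blocks, 50 (x) by 35 (y) by 52 mm high, centred at x = 40, y = -82.5 and +62.5 mm, carry the shaft, whose axis lies 50 mm above the plate's top.
- stop_tip (a point): Tip of the stop's ball-nosed screw, which points to the plate's -y, on the shaft's line, 50 mm above the plate's top (at the plate's x = 40, y = 100 mm; fixed). The stop is a steel block 72 mm high behind it, from y = 126 mm on.
- shaft: Loose steel shaft, 230 mm long, about 0.9 kg, lying in the V-blocks, free to slide along them (friction 4 to 10 N). Origin on its axis at the middle of the seat; its y axis points along it to the stop (it may roll: x and z mean nothing). Seat: 27 mm diameter, y = -18 to 18 mm, between two collars 34 mm in diameter, 6 mm wide; 25 mm diameter beyond them. It starts 15 to 40 mm short of the stop.
- shaft_stop_end (a point): Centre of the shaft's end face nearest the stop (25 mm diameter), 88 mm along +y from the body's origin.
- shaft_push_end (a point): Centre of the shaft's free end face, the one to push on, 142 mm along -y from the body's origin; the last 27 mm there are 18 mm in diameter. It stands 30 mm clear of the V-block when the shaft is at the stop.
- stand: Loose dial gauge stand, about 0.85 kg, on the plate on the robot's side of the shaft (4 to 7 N to slide): steel base 64 (x) by 56 (y) by 30 mm high, on it a dial 44 mm in diameter, face up, top at 63 mm, and a clamp up to 67 mm. Origin under the base's middle; x axis along the plunger: plain back face at x = -32, side faces at y = -28 and 28 mm. Square to the shaft: x axis parallel to the plate's.
- gauge_tip (a point): Foremost point of the gauge's 6 mm ball tip, at the end of the thin plunger: with the plunger out, 62 mm ahead (+x) of the stand's origin and 50 mm above its underside, at the height of the shaft's axis. It starts some 20 to 55 mm short of the shaft.
- plunger (a joint): How far the gauge's plunger is pressed in, m: 0 fully out, 0.010 fully in; a light spring (0.6 to 1.5 N) pushes it out. The dial's hand makes one turn in 10 mm.
- setting_block: Bystander on the plate: flat steel block 75 by 50 by 25 mm high; origin at the centre of its underside.
- bearing: Bystander on the plate: ball bearing lying flat, 52 mm diameter, 15 mm high; origin at the centre of its underside.
- caliper: Bystander on the plate beyond the shaft: caliper lying flat along y, 230 mm long, 8 mm high; origin under the middle of its beam.
- spray_can: Bystander on the bench: standing spray can, 52 mm diameter, 170 mm high; origin at the centre of its underside.
- bearing_carton: Bystander on the bench: carton 110 by 110 by 45 mm high; origin at the centre of its underside.
- spanner: Bystander on the bench: open-ended spanner lying flat, 190 mm long.
- big_bearing: Bystander on the bench: ball bearing lying flat, 90 mm diameter, 23 mm high; origin at the centre of its underside.
Not all that is in view belongs to the job. Leave any red, turquoise or yellow look-alike of the stand alone.

How it is judged:
On the way, in this order (a step that is already met when the one before it is completed fails the run):
1. the shaft is pushed up against the stop (distance between shaft_stop_end and stop_tip below 0.0025 m and value of joint plunger below 0.0005 m), for 0.2 s.
2. with the shaft still at the stop, the gauge's tip is pushed onto the seat and the plunger goes in (distance between shaft_stop_end and stop_tip below 0.0025 m and value of joint plunger above 0.002 m and contact force between stand and shaft above 0.2 N and y of gauge_tip in the frame of shaft between -0.015 and 0.015 m), for 0.1 s.
At the end, for the whole second after the job is handed in: The shaft lies in both V-blocks with its end within 2.5 mm of the stop's tip; the gauge's tip bears on the seat, no more than 15 mm from its middle, with the plunger pressed in 2 to 8 mm; the stand stands flat on the plate, its plunger within 8 degrees of square to the shaft; both are at rest (all of step 2 and value of joint plunger below 0.008 m and angle between the x axis of stand and the x axis of plate, either way round below 0.14 rad and angle between the y axis of shaft and the y axis of plate, either way round below 0.03 rad and z of shaft in the frame of plate between 0.097 and 0.103 m and angle between stand's own z axis and vertical below 0.03 rad and linear speed of each of shaft, stand below 0.01 m/s); the robot touches nothing.
It fails at once if the shaft is lifted more than 6 mm or tipped out of its V-blocks (z of shaft in the frame of plate above 0.106 m or angle between the y axis of shaft and the y axis of plate, either way round above 0.06 rad).
It fails at once if the stand is lifted more than 6 mm or tipped (z of stand in the frame of plate above 0.056 m or angle between stand's own z axis and vertical above 0.2 rad).
It fails at once if the plunger is driven to the end of its travel (value of joint plunger above 0.0097 m).
It fails at once if a bystander is moved more than 20 mm (distance of any of setting_block, bearing, caliper, spray_can, bearing_carton, spanner, big_bearing from where it was at the start of the episode above 0.02 m).
It also fails if it takes over 67 s, if anything falls off the work surface, if the arm or the gripper's body presses on something with over 40 N, if the wrist force passes 120 N, or if a joint passes its speed limit or range.

## Robot

A 6-joint arm with a two-finger parallel gripper is mounted at the origin on the work surface. World frame = base frame: x ahead of the robot, y to its left, z up, the work surface at z = 0. Lengths are in m, angles in rad, forces in N, time in s.
With the tool pointing down it reaches from about 0.35 to 0.725 m from the base axis. Payload 6 kg.
Tool frame: the origin (TCP) lies between the finger pads; the fingertips stand 11 mm ahead of it and the grasp point (between the pads) lies 8 mm behind it (ctrl.tcp_to_tips is the distance from the TCP to the fingertips, in m); y points along the fingers, z is the direction in which the jaws open and shut, and the axes are right-handed (so a half turn about y gives the same grasp; the last joint's range is limited). The gripper opens to 85 mm and grips with 20 to 120 N. Pads are 22 mm wide; open, the fingers measure 114 mm over their backs; the gripper's body (76 mm by 85 mm) begins 54 mm behind the grasp point. The pads swing forward as they close: fully open they stand 13 mm farther back than shut.
Start: joints at [-0.788, 0.04, 0.085, 0, -1.615, -0.334], TCP at [0.26, -0.541, 0.242] pointing down, gripper open.
Joint ranges: [-2.56, 2.56], [-1.29, 2.01], [-1.08, 1.49], [-3.29, 1.98], [-2.81, -0.18], [-2.99, 2.99]. Speed limits (rad/s): [2.57, 2.57, 3.01, 3.14, 3.14, 3.14].

## Interface

Orientations are given as a unit quaternion [w, x, y, z].
In Python, from plant import monitor, snapshot, ctrl gives the robot as it stands.
- The arm moves only by the shell command python3 -m crank 'ROWS' [FORCE]. ROWS is JSON, a list of rows, each an object with "fingers": the finger opening in mm, from 0 to 85.4; "travel": the shift along the tool's x, y, z in mm, a list of three; "rotation": the turn, a rotation vector about the tool's x, y, z in rad, a list of three. A call has exactly 5 rows; each row is the pose to reach, as a shift and turn from the pose commanded when the call began, along the tool's axes at that moment; what a row does not reach only later rows make up. A row lasts 1/10 s, in which the tool goes at most 50 mm and 8.59 degrees, less where a joint would pass 70% of its speed; a pose out of reach is approached as far as the arm can. A call with a gripper value outside its range is refused whole. The fingers move at their own pace and stop on an object; FORCE is the grip in N (left out, the last holds). Time passes only in rows, so rows that repeat a pose let the fingers close, or fill a call up. It gives the time, the measured TCP pose, the force and the opening at its end, in the units of the state.
- monitor.get_state(): the state, without advancing time (a new reading comes with each control period).
- snapshot(name): name is "scene" or "side" or "wrist"; returns a dict with "color" (384x512x3 uint8, red, green, blue), "K" (3x3 intrinsics, pixels), "position" and "rotation" of the camera in the world; the wrist camera has in their place "mount" (4x4, takes a point from camera to tool coordinates, whose origin is the TCP and whose axes are the tool frame's). Camera axes: x right, y up, looking along -z (the intrinsics and any distortion apply to the point x, -y, -z); pixel columns grow to the right and rows downward; lengths in m; the calibration is good to about 2 mm. A picture is of the moment at which its call begins: read the wrist's pose just before it. There is no depth.
- ctrl.sign_off(): hands the job in, once; it reports no verdict.
The state is a dict: "t": time; "joint_positions": joint angles; "qvel": joint speeds; "joint_efforts": joint torques, N m; "eef_pos": TCP position; "tcp_rot": TCP orientation; "contact_force": force on the tool from outside, world axes, zero at the start; "torque": the same for the moment, N m; "grip_width": opening from 0.0 (shut) to 1.0 (fully open).
Only numpy, scipy, OpenCV 4.12 (cv2) and the standard library are available. Lean on these libraries where they do the work, as an engineer would, in place of code of your own. Each camera call takes 0.05 s, during which the arm holds its last target.

## Working session

There is one attempt and no reset: what is moved stays moved. The work goes in short steps, Python scripts to look and compute and a shell command to move; the robot and the scene stay as the last step left them, time stands still between calls to the robot, and variables do not carry over. Pictures are saved under pics/ and viewed, and the job is handed in when it is done.

```bash
ls; mkdir -p pics
python3 - <<'E'
from plant import monitor, snapshot, ctrl
import cv2
print(monitor.get_state(), ctrl.tcp_to_tips)
for n in ["scene","side","wrist"]:
    s=snapshot(n); cv2.imwrite(f"pics/{n}0.png",cv2.resize(s["color"][:,:,::-1],(800,600),interpolation=cv2.INTER_CUBIC))
    print(n,{k:v for k,v in s.items() if k!="color"})
E
```

```text
pics
{'t': 0.0, 'joint_positions': array([-7.88301034e-01,  4.08172082e-02,  8.38027382e-02, -4.83421455e-04,
       -1.61551043e+00, -3.33719880e-01]), 'qvel': array([ 0.00058574,  0.00062365, -0.00242304,  0.00020315,  0.00015669,
       -0.0003219 ]), 'joint_efforts': array([ 1.21886351e-03, -3.68200564e+01,  3.47398567e+01,  6.93206817e+00,
       -5.66578019e-03,  9.89207564e-06]), 'eef_pos': array([ 0.26027072, -0.54025932,  0.24126748]), 'tcp_rot': array([ 0.68998688, -0.68876921, -0.15716638,  0.157524  ]), 'contact_force': array([-0.12209272, -0.67565716, -0.08932757]), 'torque': array([-0.04262952,  0.01951079, -0.05299268]), 'grip_width': 0.9998715929384953} 0.011
scene {'K': array([[498.862916  ,   0.        , 251.00155603],
       [  0.        , 498.862916  , 193.11977107],
       [  0.        ,   0.        ,   1.        ]]), 'position': array([1.64291272, 0.34332397, 1.09875148]), 'rotation': array([0.5508056 , 0.24674347, 0.33669371, 0.72275044])}
side {'K': array([[421.29297719,   0.        , 257.80026632],
       [  0.        , 421.29297719, 190.27908506],
       [  0.        ,   0.        ,   1.        ]]), 'position': array([0.28573236, 0.65610238, 0.92224644]), 'rotation': array([-0.14336685, -0.05101193,  0.33240347,  0.93078014])}
wrist {'K': array([[294.10651197,   0.        , 253.51427598],
       [  0.        , 294.10651197, 189.69149234],
       [  0.        ,   0.        ,   1.        ]]), 'mount': array([[-3.06428027e-05, -9.59836402e-01, -2.80560297e-01,
        -7.09543976e-02],
       [ 1.42886686e-03,  2.80559969e-01, -9.59835435e-01,
        -1.32056893e-01],
       [ 9.99998979e-01, -4.30295359e-04,  1.36288128e-03,
        -7.70023460e-04],
       [ 0.00000000e+00,  0.00000000e+00,  0.00000000e+00,
         1.00000000e+00]])}
```

View pics/scene0.png

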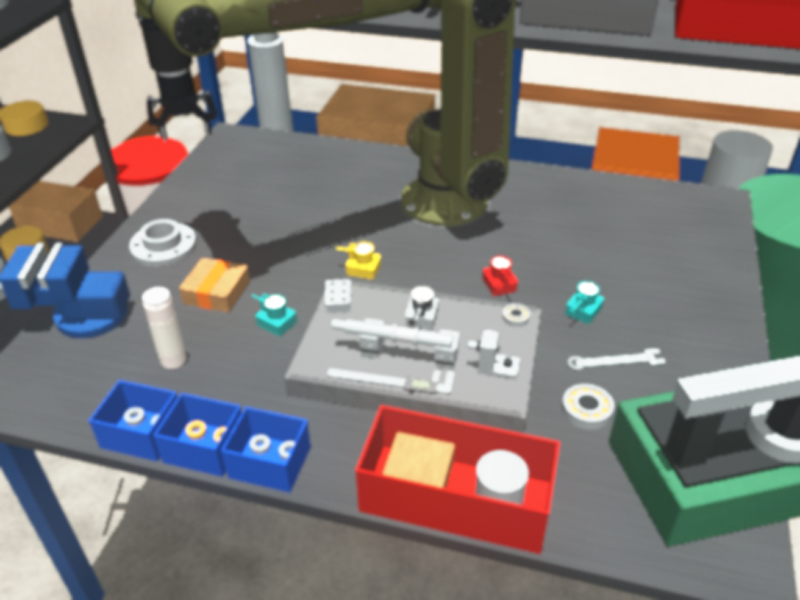

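View pics/side0.png

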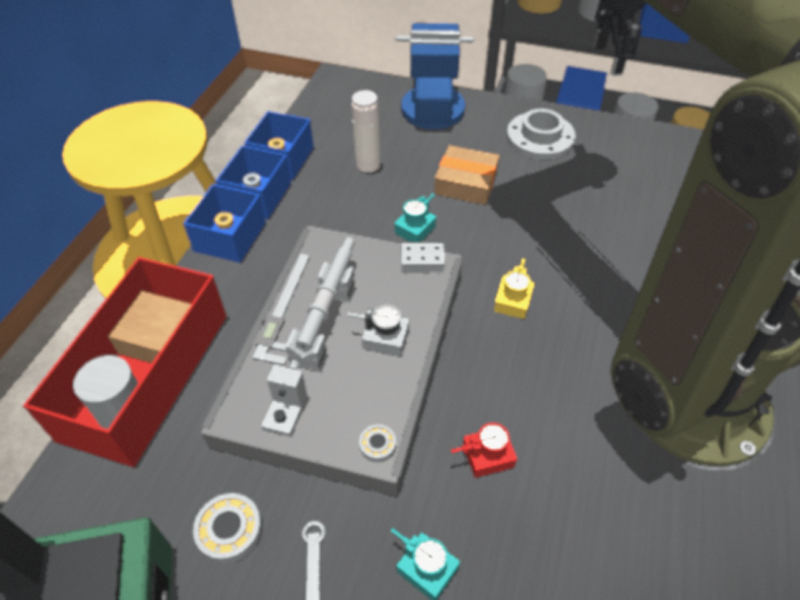

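View pics/wrist0.png

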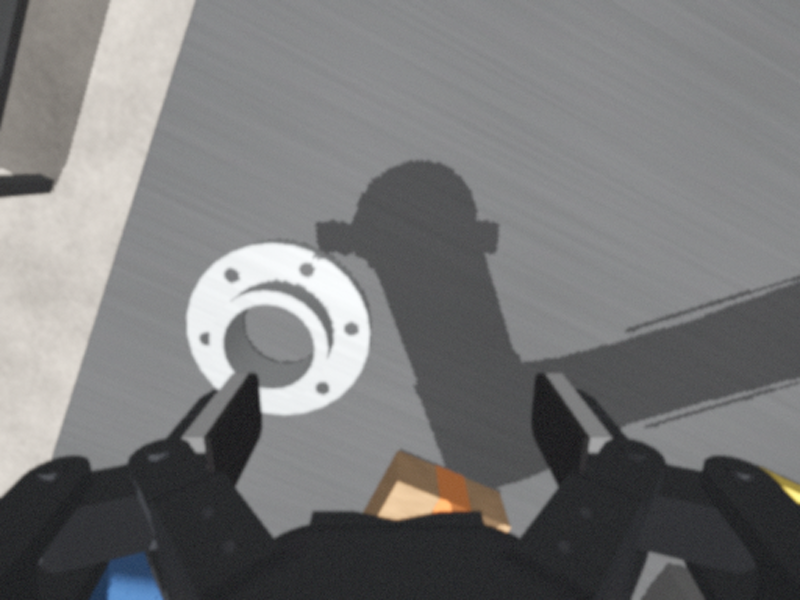

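The stand and its look-alikes, by pixel in the scene view: grey on the plate (422,303), yellow (362,258), red (500,272), turquoise (275,312) and (585,300). The description fits the grey steel one on the plate, on the robot's side of the shaft. I'll check that in close crops.

```bash
cat > h.py <<'E'
import numpy as np, cv2
from scipy.spatial.transform import Rotation as R
def Rq(q): return R.from_quat([q[1],q[2],q[3],q[0]]).as_matrix()
def campose(s,st=None):
    if 'mount' in s:
        T=np.eye(4);T[:3,:3]=Rq(st['tcp_rot']);T[:3,3]=st['eef_pos'];T=T@s['mount'];return T[:3,:3],T[:3,3]
    return Rq(s['rotation']),np.array(s['position'])
def proj(P,K,Rc,c):
    q=(np.atleast_2d(P)-c)@Rc; q=q*[1,-1,-1]; u=q@K.T; return u[:,:2]/u[:,2:]
def ray(uv,K,Rc,c,z):
    d=np.linalg.inv(K)@np.array([uv[0],uv[1],1.]); d=Rc@(d*[1,-1,-1]); return c+d*(z-c[2])/d[2]
E
python3 - <<'E'
from plant import monitor, snapshot, ctrl
import cv2,pickle
for n,(x0,y0,x1,y1) in {"scene":(180,165,350,275),"side":(125,140,305,320)}.items():
    s=snapshot(n); pickle.dump(s,open(n+'.pkl','wb'))
    c=s["color"][y0:y1,x0:x1,::-1]; f=min(800/(x1-x0),600/(y1-y0)); print(n,f)
    cv2.imwrite(f"pics/{n}1.png",cv2.resize(c,None,fx=f,fy=f,interpolation=cv2.INTER_CUBIC))
E
```

```text
scene 4.705882352941177
side 3.3333333333333335
```

View pics/scene1.png

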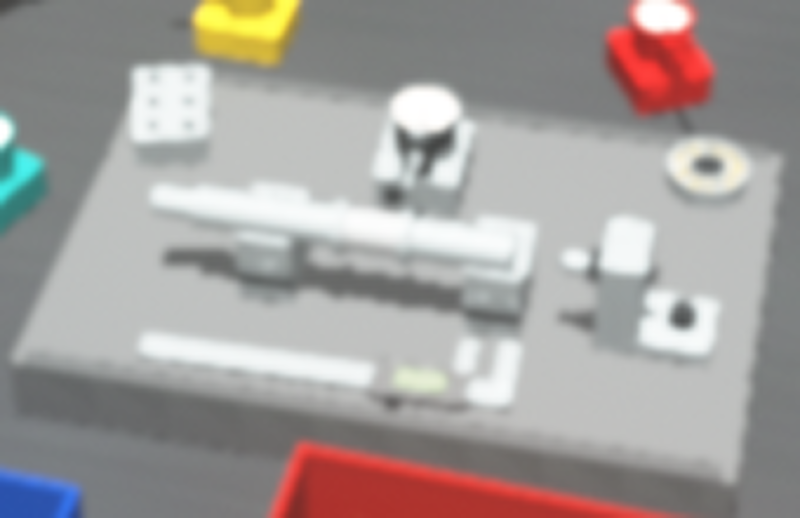

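View pics/side1.png

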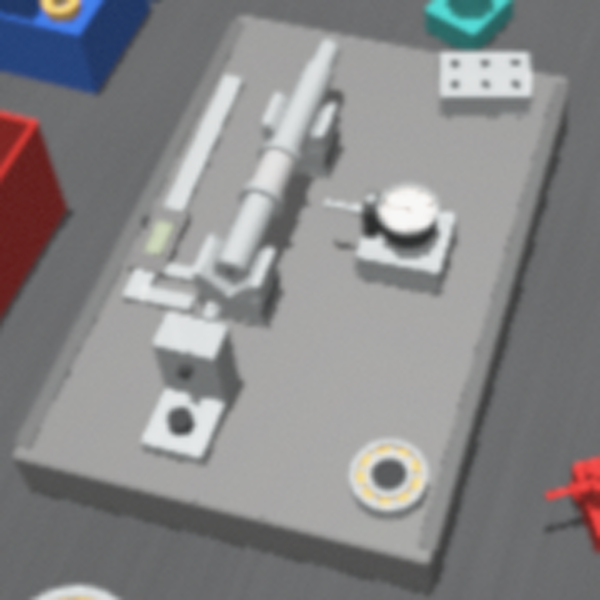

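```bash
cat > fit.py <<'E'
from h import *; import pickle
from scipy.optimize import least_squares
S={n:pickle.load(open(n+'.pkl','rb')) for n in('scene','side')}
C={n:(S[n]['K'],*campose(S[n])) for n in S}
def full(n,p):
    o,f={'scene':((180,165),4.70588),'side':((125,140),3.33333)}[n]
    return (np.array(p)+.5)/f-.5+o
def fit2(obs,hgt,off=(0,0,0)):
    # obs: list (cam, local xy, crop px)
    def fn(p):
        r=[]
        for n,l,px in obs:
            c,s=np.cos(p[2]),np.sin(p[2]); P=[p[0]+c*l[0]-s*l[1],p[1]+s*l[0]+c*l[1],l[2]+hgt]
            r+=list((proj(P,*C[n])[0]-full(n,px)))
        return np.array(r)
    s=least_squares(fn,[.5,0,0],loss='soft_l1'); return s.x,fn(s.x).reshape(-1,2)
def tri(pxs):
    f=lambda P:np.concatenate([proj(P,*C[n])[0]-full(n,px) for n,px in pxs])
    s=least_squares(f,[.5,0,.1]); return s.x,s.fun
E
python3 - <<'E'
from fit import *
np.set_printoptions(precision=4,suppress=True)
pl,r=fit2([('side',(.15,.225,.05),(18,457)),('side',(-.15,.225,.05),(430,560)),('side',(-.15,-.225,.05),(568,78)),('side',(.15,-.225,.05),(240,17)),
('scene',(.15,-.225,.05),(12,357)),('scene',(.15,.225,.05),(735,475)),('scene',(-.15,.225,.05),(783,153))],0)
print(pl);print(r)
st,r=fit2([('side',(.032,.028,.03),(357,252)),('side',(-.032,.028,.03),(440,275)),('side',(-.032,-.028,.03),(457,212)),
('scene',(.032,-.028,.03),(378,180)),('scene',(.032,.028,.03),(462,190)),('scene',(-.032,.028,.03),(475,127)),('scene',(-.032,-.028,.03),(390,120))],.05)
print(st,st[2]-pl[2]);print(r)
c,s=np.cos(pl[2]),np.sin(pl[2])
def toplate(P): d=np.array(P[:2])-pl[:2]; return np.array([c*d[0]+s*d[1],-s*d[0]+c*d[1],P[2]])
print('stand in plate',toplate([*st[:2],.05]))
for nm,a,b in [('tip',(393,195),(325,203)),('push',(152,197),(332,42)),('stopend',(514,247),(232,267)),('stoptip',(565,258),(212,312))]:
    P,e=tri([('scene',a),('side',b)]); print(nm,P,toplate(P),e)
for nm,p in [('stoptip',(.04,.1,.1)),('push',(.04,-.15,.1))]:
  P=[pl[0]+c*p[0]-s*p[1],pl[1]+s*p[0]+c*p[1],p[2]]; print(nm,P)
  for n in C: 
    o,f={'scene':((180,165),4.70588),'side':((125,140),3.33333)}[n]; print(n,(proj(P,*C[n])[0]-o)*f)
E
```

```text
[0.5673 0.0767 0.0447]
[[-2.079  -0.2523]
 [ 0.637   1.0054]
 [ 1.0743 -0.6633]
 [-0.4524 -1.6145]
 [-0.8077 -0.0461]
 [ 0.7125  0.3237]
 [ 0.0969 -1.1865]]
[0.5017 0.068  0.0966] 0.051937629995363076
[[-1.0232  1.5875]
 [-0.4517 -0.8745]
 [-0.8888  0.1857]
 [-0.4403 -1.4233]
 [-0.2226 -1.5822]
 [-0.1898 -1.5606]
 [ 0.3356 -1.9119]]
stand in plate [-0.0659 -0.0057  0.05  ]
tip [0.5655 0.0635 0.0898] [-0.0024 -0.0131  0.0898] [ 0.3595  0.3334  0.2012 -0.3546]
push [ 0.6152 -0.0839  0.1004] [ 0.0407 -0.1625  0.1004] [-0.3803 -0.4119 -0.2414  0.4496]
stopend [0.6042 0.1487 0.1025] [0.0401 0.0704 0.1025] [-0.277  -0.229  -0.1489  0.2523]
stoptip [0.6039 0.1836 0.0984] [0.0413 0.1052 0.0984] [ 0.6465  0.5081  0.3391 -0.5647]
stoptip [np.float64(0.6027925040025142), np.float64(0.1783523842160958), 0.1]
scene [558.3448 253.9913]
side [216.0962 302.1824]
push [np.float64(0.6139553415785254), np.float64(-0.07139827355531345), 0.1]
scene [167.6307 195.7751]
side [326.1049  53.5102]
```

```bash
cat > go.py <<'E'
# relative command from current pose to target: prints travel(mm) in tool axes & rotvec
from h import *
from plant import monitor
np.set_printoptions(precision=4,suppress=True)
def rel(P,Rt=None,st=None):
    st=st or monitor.get_state(); R0=Rq(st['tcp_rot']); p=st['eef_pos']
    print('t',st['t'],'pos',p,'F',st['contact_force'],'grip',st['grip_width'])
    print('travel',R0.T@(np.array(P)-p)*1000,'rot',R.from_matrix(R0.T@Rt).as_rotvec() if Rt is not None else '')
def tool(xd,yaw):  # tool y down, tool x along plate direction angle xd+yaw
    x=np.array([np.cos(xd+yaw),np.sin(xd+yaw),0]); y=np.array([0,0,-1.]); return np.stack([x,y,np.cross(x,y)],1)
E
python3 - <<'E'
from go import *; from fit import *
st=monitor.get_state(); print(Rq(st['tcp_rot']))
for n,px,z in [('side',(365,165),0),('side',(465,190),0),('scene',(172,365),0),('scene',(210,300),0)]: print(n,ray(np.array(px)/1.5625,*C[n],z))
for xd in (np.pi/2,-np.pi/2,0): rel([.61,-.15,.25],tool(xd,.045))
E
```

```text
[[ 0.901  -0.0005 -0.4339]
 [ 0.4339  0.0008  0.901 ]
 [-0.0001 -1.      0.0009]]
side [ 0.7021 -0.3927  0.    ]
side [ 0.4758 -0.3794  0.    ]
scene [ 0.7135 -0.39    0.    ]
scene [ 0.5118 -0.4048  0.    ]
t 0.25 pos [ 0.2603 -0.5404  0.2418] F [ 0.7649 -0.0752  0.2069] grip 0.9988730826475316
travel [484.4622  -8.0855 200.0301] rot [-0.0009 -1.167   0.0004]
t 0.25 pos [ 0.2603 -0.5404  0.2418] F [ 0.7649 -0.0752  0.2069] grip 0.9988730826475316
travel [484.4622  -8.0855 200.0301] rot [-0.0005  1.9746 -0.001 ]
t 0.25 pos [ 0.2603 -0.5404  0.2418] F [ 0.7649 -0.0752  0.2069] grip 0.9988730826475316
travel [484.4622  -8.0855 200.0301] rot [-0.0009  0.4038 -0.0003]
```

```bash
python3 -m crank '[{"fingers":0,"travel":[45,0,20],"rotation":[0,-0.12,0]},{"fingers":0,"travel":[90,0,40],"rotation":[0,-0.24,0]},{"fingers":0,"travel":[135,0,60],"rotation":[0,-0.36,0]},{"fingers":0,"travel":[180,0,80],"rotation":[0,-0.48,0]},{"fingers":0,"travel":[225,0,100],"rotation":[0,-0.6,0]}]' 60
python3 -c "
from go import *
rel([.616,-.125,.25],tool(np.pi/2,.045))"
```

```text
t: 0.75
eef_pos: [0.4205, -0.3512, 0.2424]
tcp_rot: [-0.611, 0.611, 0.356, -0.355]
contact_force: [0.8, -0.8, 0.3]
grip_width: 0.142
t 0.75 pos [ 0.4205 -0.3512  0.2424] F [ 0.7931 -0.7829  0.3366] grip 0.14217488719716925
travel [293.2211  -7.5358 -58.0781] rot [ 0.0004 -0.5622  0.    ]
```

```bash
python3 -m crank '[{"fingers":0,"travel":[48,0,-9],"rotation":[0,-0.12,0]},{"fingers":0,"travel":[96,0,-18],"rotation":[0,-0.24,0]},{"fingers":0,"travel":[144,-2,-27],"rotation":[0,-0.36,0]},{"fingers":0,"travel":[192,-4,-37],"rotation":[0,-0.48,0]},{"fingers":0,"travel":[240,-6,-47],"rotation":[0,-0.56,0]}]'
python3 -c "
from go import *
rel([.616,-.125,.25],tool(np.pi/2,.045))"
```

```text
t: 1.25
eef_pos: [0.5811, -0.1664, 0.2485]
tcp_rot: [-0.489, 0.489, 0.511, -0.51]
contact_force: [0.7, -1.2, -0.2]
grip_width: 0.001
t 1.25 pos [ 0.5811 -0.1664  0.2485] F [ 0.6753 -1.2391 -0.1841] grip 0.0005972036059461849
travel [ 39.8596  -1.4884 -36.6486] rot [ 0.0003 -0.0023  0.0001]
```

```bash
cat > shot.py <<'E'
import sys,pickle,cv2
from plant import monitor,snapshot
n,name=sys.argv[1:3]
st=monitor.get_state(); s=snapshot(n); pickle.dump((s,st),open(f'{name}.pkl','wb'))
cv2.imwrite(f'pics/{name}.png',cv2.resize(s['color'][:,:,::-1],(800,600),interpolation=cv2.INTER_CUBIC))
E
python3 shot.py wrist w1
```

```text
(no output)
```

View pics/w1.png

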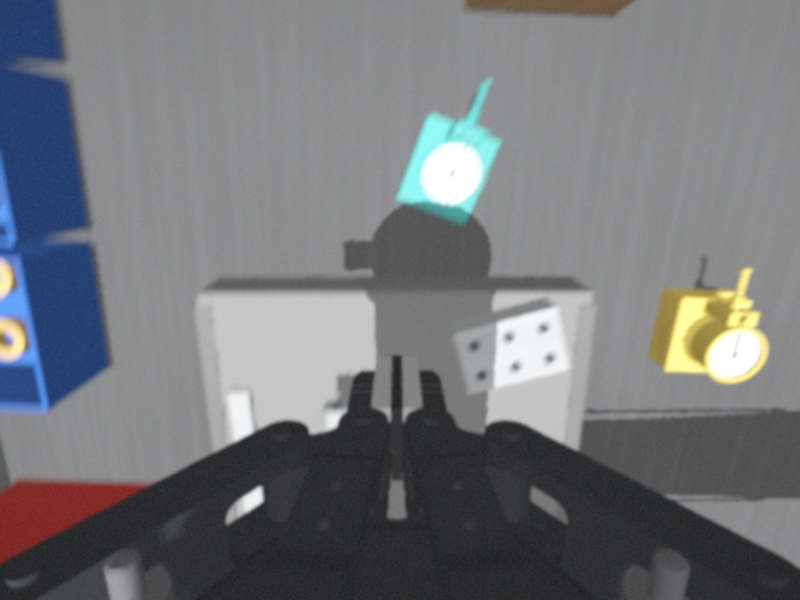

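Run:
```python
from go import *; import pickle
s,st=pickle.load(open('w1.pkl','rb')); c=campose(s,st)
a,b=[ray((np.array(p)+.5)/1.5625-.5,s['K'],*c,.05) for p in ((199,291),(596,291))]
print(a,b,np.linalg.norm(a-b),np.arctan2(-(b-a)[1],-(b-a)[0]))
# predicted
pl=[.5673,.0767,.0447];cc,ss=np.cos(pl[2]),np.sin(pl[2])
for l in((.15,-.225),(-.15,-.225)): P=[pl[0]+cc*l[0]-ss*l[1],pl[1]+ss*l[0]+cc*l[1],.05];print(P,proj(P,s['K'],*c)*1.5625)
```

```text
[ 0.7283 -0.1401  0.05  ] [ 0.4322 -0.1528  0.05  ] 0.29636804895888763 0.04286959205949249
[np.float64(0.7272043192368425), np.float64(-0.14137248494342874), 0.05] [[200.075  289.1872]]
[np.float64(0.4275039828356207), np.float64(-0.15477801965840415), 0.05] [[602.4231 288.4762]]
```

```bash
cat >> go.py <<'E'
PL=[.5675,.0772,.0440]
def W(x,y,z): c,s=np.cos(PL[2]),np.sin(PL[2]); return np.array([PL[0]+c*x-s*y,PL[1]+s*x+c*y,z])
def inpl(P): c,s=np.cos(PL[2]),np.sin(PL[2]); d=np.array(P)-[PL[0],PL[1],0]; return np.array([c*d[0]+s*d[1],-s*d[0]+c*d[1],d[2]])
E
python3 -c "
from go import *
rel(W(.04,-.205,.1),tool(np.pi/2,.044))"
```

```text
t 1.3 pos [ 0.5845 -0.1617  0.2469] F [-2.6408  1.4517 -3.1142] grip 0.002551716884118031
travel [ 33.9485 146.9723 -33.788 ] rot [-0.0001  0.0059  0.0016]
```

```bash
python3 -m crank '[{"fingers":0,"travel":[10,10,-17],"rotation":[0,0,0]},{"fingers":0,"travel":[20,30,-34],"rotation":[0,0,0]},{"fingers":0,"travel":[31,60,-34],"rotation":[0,0,0]},{"fingers":0,"travel":[31,90,-34],"rotation":[0,0,0]},{"fingers":0,"travel":[31,90,-34],"rotation":[0,0,0]}]'
python3 -c "
from go import *
rel(W(.04,-.205,.1),tool(np.pi/2,.044))"; python3 shot.py side s2; python3 shot.py wrist w2
```

```text
t: 1.8
eef_pos: [0.6106, -0.1352, 0.1526]
tcp_rot: [0.493, -0.488, -0.508, 0.511]
contact_force: [-1.2, -0.6, -1.1]
grip_width: 0.003
t 1.8 pos [ 0.6106 -0.1352  0.1526] F [-1.1681 -0.5618 -1.1436] grip 0.0025498722678221415
travel [ 9.0202 52.5855 -6.6953] rot [-0.009  -0.0058  0.0017]
```

View pics/s2.png

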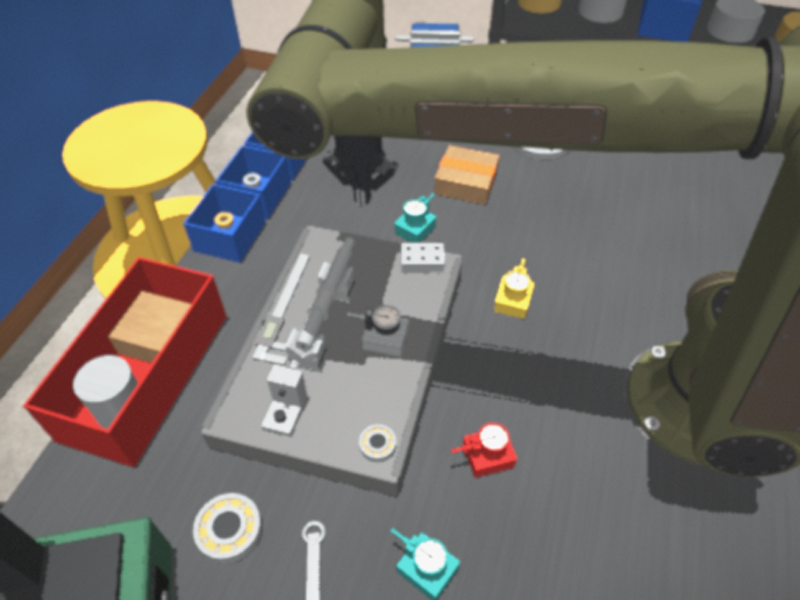

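The gripper, at (360,200), hangs clear behind the shaft's free end at (345,240). Next I go down to shaft height.

```bash
python3 -m crank '[{"fingers":0,"travel":[0,15,-4],"rotation":[0,0,0]},{"fingers":0,"travel":[0,30,-7],"rotation":[0,0,0]},{"fingers":0,"travel":[0,43,-7],"rotation":[0,0,0]},{"fingers":0,"travel":[0,50,-7],"rotation":[0,0,0]},{"fingers":0,"travel":[0,50,-7],"rotation":[0,0,0]}]'
python3 -c "
from go import *
rel(W(.04,-.190,.1),tool(np.pi/2,.044));print(inpl(monitor.get_state()['eef_pos']))"; python3 shot.py scene s3
```

```text
t: 2.4
eef_pos: [0.6191, -0.1357, 0.1065]
tcp_rot: [0.491, -0.49, -0.509, 0.51]
contact_force: [0.4, 0.5, -0.0]
grip_width: 0.0
t 2.4 pos [ 0.6191 -0.1357  0.1065] F [ 0.3751  0.4887 -0.0213] grip 0.00037234496718399716
travel [24.9755  6.519   2.2941] rot [-0.0028 -0.0062  0.0002]
[ 0.0422 -0.215   0.1065]
```

Run:
```python
import pickle,cv2
s,_=pickle.load(open('s3.pkl','rb'))
cv2.imwrite('pics/s3c.png',cv2.resize(s['color'][150:260,180:350,::-1],None,fx=4.7,fy=4.7,interpolation=cv2.INTER_CUBIC))
```

```text
(no output)
```

View pics/s3c.png

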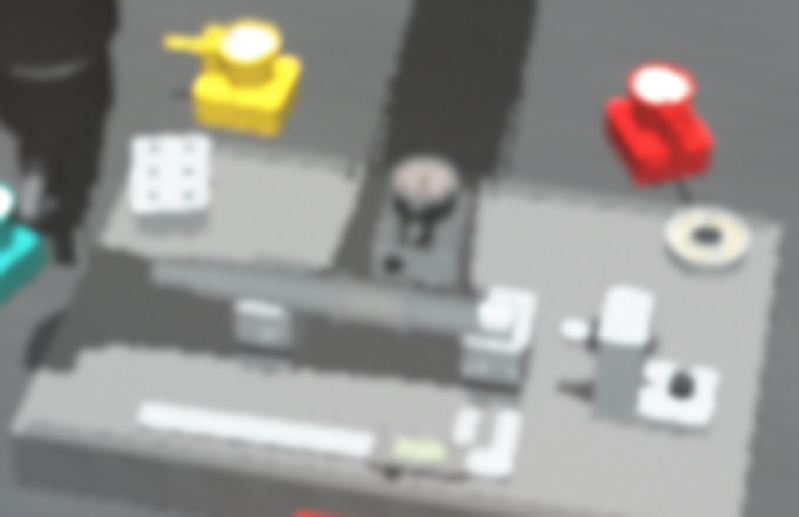

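```bash
python3 -m crank '[{"fingers":0,"travel":[8,2,1],"rotation":[0,0,0]},{"fingers":0,"travel":[16,5,2],"rotation":[0,-0.005,0]},{"fingers":0,"travel":[24,5,2],"rotation":[0,-0.005,0]},{"fingers":0,"travel":[30,5,2],"rotation":[0,-0.005,0]},{"fingers":0,"travel":[35,5,2],"rotation":[0,-0.005,0]}]'
python3 -m crank '[{"fingers":0,"travel":[3,0,0],"rotation":[0,0,0]},{"fingers":0,"travel":[6,0,0],"rotation":[0,0,0]},{"fingers":0,"travel":[9,0,0],"rotation":[0,0,0]},{"fingers":0,"travel":[12,0,0],"rotation":[0,0,0]},{"fingers":0,"travel":[15,0,0],"rotation":[0,0,0]}]'
python3 -c "
from go import *
print(inpl(monitor.get_state()['eef_pos']))"
```

```text
t: 2.95
eef_pos: [0.6166, -0.0999, 0.1036]
tcp_rot: [-0.489, 0.489, 0.511, -0.511]
contact_force: [0.2, -0.2, -0.2]
grip_width: -0.003
t: 3.45
eef_pos: [0.6159, -0.0872, 0.1033]
tcp_rot: [0.489, -0.49, -0.51, 0.511]
contact_force: [1.1, -6.4, -0.7]
grip_width: 0.005
[ 0.0411 -0.1663  0.1033]
```

```bash
python3 -m crank '[{"fingers":0,"travel":[3,0,0],"rotation":[0,0,0]},{"fingers":0,"travel":[6,0,0],"rotation":[0,0,0]},{"fingers":0,"travel":[9,0,0],"rotation":[0,0,0]},{"fingers":0,"travel":[12,0,0],"rotation":[0,0,0]},{"fingers":0,"travel":[15,0,0],"rotation":[0,0,0]}]'
python3 -m crank '[{"fingers":0,"travel":[1,0,0],"rotation":[0,0,0]},{"fingers":0,"travel":[2,0,0],"rotation":[0,0,0]},{"fingers":0,"travel":[3,0,0],"rotation":[0,0,0]},{"fingers":0,"travel":[4,0,0],"rotation":[0,0,0]},{"fingers":0,"travel":[5,0,0],"rotation":[0,0,0]}]'
python3 -c "
from go import *
print(inpl(monitor.get_state()['eef_pos']))"
```

```text
t: 3.95
eef_pos: [0.6153, -0.0725, 0.1033]
tcp_rot: [0.489, -0.49, -0.51, 0.511]
contact_force: [1.9, -6.1, -1.1]
grip_width: 0.004
t: 4.45
eef_pos: [0.6151, -0.0676, 0.1034]
tcp_rot: [0.489, -0.49, -0.51, 0.511]
contact_force: [1.0, -7.2, -1.3]
grip_width: 0.0
[ 0.0411 -0.1467  0.1034]
```

```bash
python3 shot.py side s4
python3 - <<'E'
import pickle,cv2
s,_=pickle.load(open('s4.pkl','rb'))
cv2.imwrite('pics/s4c.png',cv2.resize(s['color'][130:290,150:310,::-1],None,fx=3.75,fy=3.75,interpolation=cv2.INTER_CUBIC))
E
```

```text
(no output)
```

View pics/s4c.png

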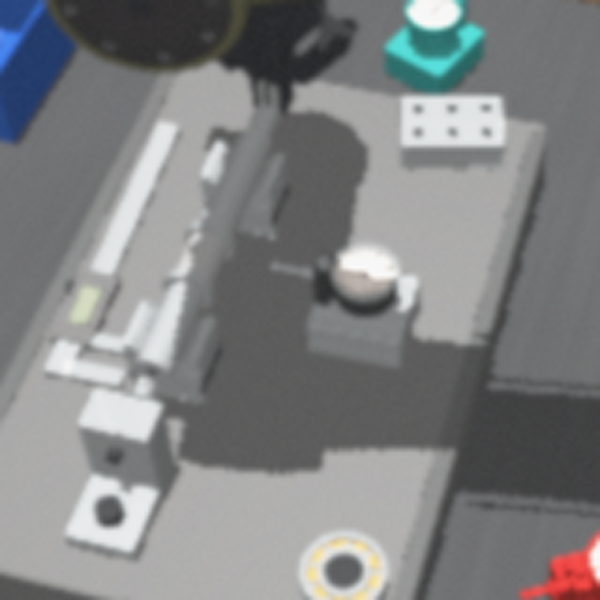

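The shaft end, near (155,360), is almost at the ball nose at (145,385). I'll carry on slowly, watching the force.

```bash
python3 -m crank '[{"fingers":0,"travel":[1,0,0],"rotation":[0,0,0]},{"fingers":0,"travel":[2,0,0],"rotation":[0,0,0]},{"fingers":0,"travel":[3,0,0],"rotation":[0,0,0]},{"fingers":0,"travel":[3.5,0,0],"rotation":[0,0,0]},{"fingers":0,"travel":[4,0,0],"rotation":[0,0,0]}]'
python3 -m crank '[{"fingers":0,"travel":[0.4,0,0],"rotation":[0,0,0]},{"fingers":0,"travel":[0.8,0,0],"rotation":[0,0,0]},{"fingers":0,"travel":[1.2,0,0],"rotation":[0,0,0]},{"fingers":0,"travel":[1.6,0,0],"rotation":[0,0,0]},{"fingers":0,"travel":[2,0,0],"rotation":[0,0,0]}]'
```

```text
t: 5.0
eef_pos: [0.6149, -0.0636, 0.1034]
tcp_rot: [0.489, -0.49, -0.51, 0.511]
contact_force: [1.6, -7.0, -1.6]
grip_width: 0.0
t: 5.5
eef_pos: [0.6148, -0.0617, 0.1034]
tcp_rot: [0.489, -0.49, -0.51, 0.511]
contact_force: [0.8, -6.7, -0.6]
grip_width: -0.0
```

```bash
python3 -m crank '[{"fingers":0,"travel":[0.4,0,0],"rotation":[0,0,0]},{"fingers":0,"travel":[0.8,0,0],"rotation":[0,0,0]},{"fingers":0,"travel":[1.2,0,0],"rotation":[0,0,0]},{"fingers":0,"travel":[1.6,0,0],"rotation":[0,0,0]},{"fingers":0,"travel":[2,0,0],"rotation":[0,0,0]}]'
```

```text
t: 6.0
eef_pos: [0.6146, -0.0611, 0.1036]
tcp_rot: [0.489, -0.491, -0.509, 0.511]
contact_force: [2.1, -12.4, -1.8]
grip_width: -0.001
```

```bash
python3 -m crank '[{"fingers":0,"travel":[0.5,0,0],"rotation":[0,0,0]},{"fingers":0,"travel":[1,0,0],"rotation":[0,0,0]},{"fingers":0,"travel":[1.5,0,0],"rotation":[0,0,0]},{"fingers":0,"travel":[1.5,0,0],"rotation":[0,0,0]},{"fingers":0,"travel":[1.5,0,0],"rotation":[0,0,0]}]'
```

```text
t: 6.5
eef_pos: [0.6145, -0.0609, 0.1037]
tcp_rot: [0.488, -0.491, -0.508, 0.512]
contact_force: [3.0, -17.4, -2.0]
grip_width: -0.005
```

The force climbs to 17 N with no more travel, so the shaft is at the stop. TCP is at plate y = -0.140 where I expected -0.141. I'll back off and lift.

```bash
python3 -m crank '[{"fingers":0,"travel":[-8,0,0],"rotation":[0,0,0]},{"fingers":0,"travel":[-20,0,0],"rotation":[0,0,0]},{"fingers":0,"travel":[-35,-15,0],"rotation":[0,0,0]},{"fingers":0,"travel":[-40,-55,0],"rotation":[0,0,0]},{"fingers":0,"travel":[-40,-100,0],"rotation":[0,0,0]}]'
python3 -m crank '[{"fingers":0,"travel":[0,0,40],"rotation":[0,0,0]},{"fingers":0,"travel":[0,0,80],"rotation":[0,0,0]},{"fingers":0,"travel":[0,0,125],"rotation":[0,0,0]},{"fingers":0,"travel":[0,0,125],"rotation":[0,0,0]},{"fingers":0,"travel":[0,0,125],"rotation":[0,0,0]}]'
python3 shot.py side s5; python3 shot.py scene s6; python3 shot.py wrist w5
python3 - <<'E'
from go import *
import pickle,cv2
print(monitor.get_state()['eef_pos'],inpl(monitor.get_state()['eef_pos']))
s,_=pickle.load(open('s5.pkl','rb'))
cv2.imwrite('pics/s5c.png',cv2.resize(s['color'][140:300,150:310,::-1],None,fx=3.75,fy=3.75,interpolation=cv2.INTER_CUBIC))
s,_=pickle.load(open('s6.pkl','rb'))
cv2.imwrite('pics/s6c.png',cv2.resize(s['color'][165:275,180:350,::-1],None,fx=4.705882,fy=4.705882,interpolation=cv2.INTER_CUBIC))
E
```

```text
t: 7.0
eef_pos: [0.6156, -0.0978, 0.2042]
tcp_rot: [0.49, -0.489, -0.51, 0.511]
contact_force: [1.5, -0.2, 0.4]
grip_width: 0.001
t: 7.5
eef_pos: [0.4913, -0.1022, 0.2055]
tcp_rot: [-0.488, 0.49, 0.512, -0.51]
contact_force: [-0.0, 0.5, -0.7]
grip_width: -0.003
[ 0.4922 -0.1018  0.2037] [-0.0831 -0.1755  0.2037]
```

View pics/s5c.png

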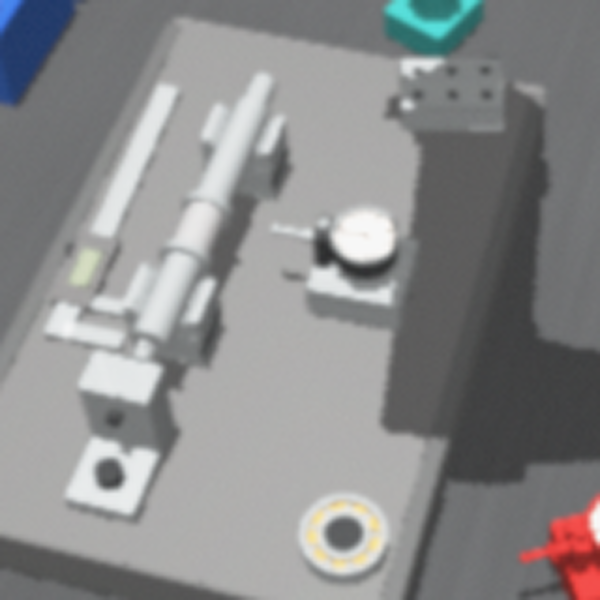

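View pics/s6c.png

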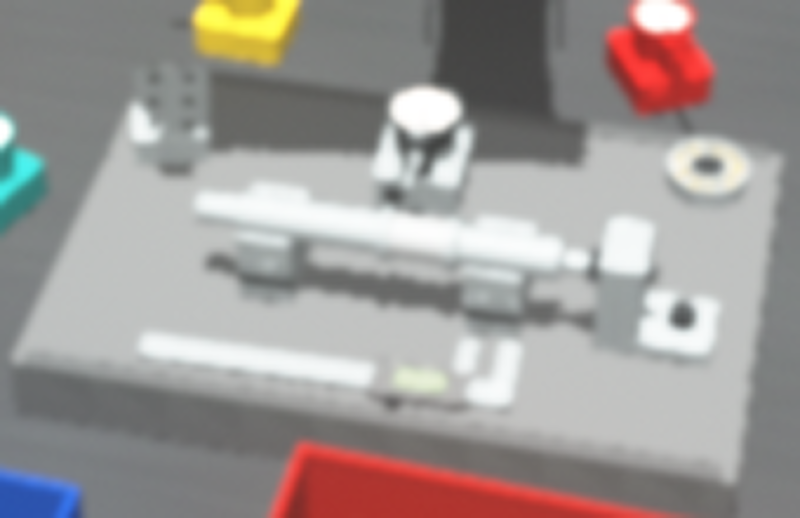

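View pics/w5.png

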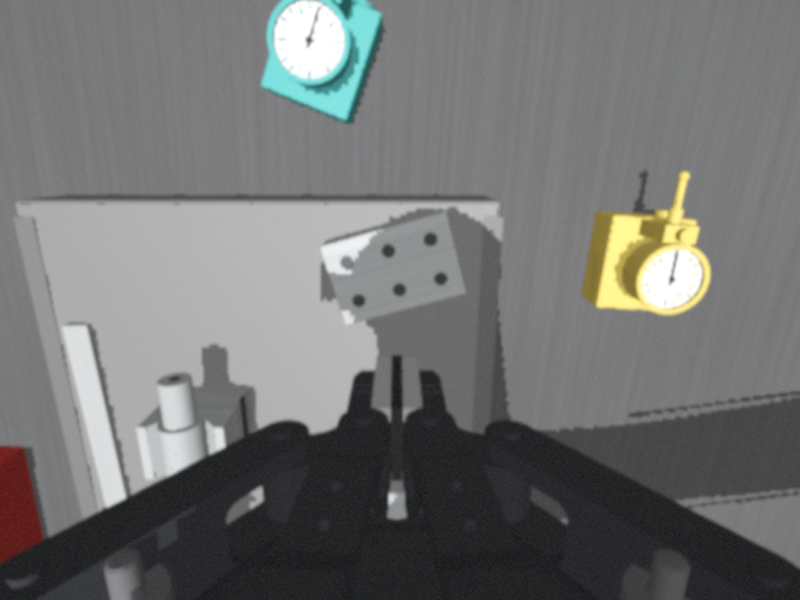

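```bash
python3 -m crank '[{"fingers":0,"travel":[40,-30,-5],"rotation":[0,0,0]},{"fingers":0,"travel":[85,-46,-10],"rotation":[0,0,0]},{"fingers":0,"travel":[130,-46,-17],"rotation":[0,0,0]},{"fingers":0,"travel":[175,-46,-17],"rotation":[0,0,0]},{"fingers":0,"travel":[220,-46,-17],"rotation":[0,0,0]}]'
python3 -m crank '[{"fingers":0,"travel":[35,0,0],"rotation":[0,0,0]},{"fingers":0,"travel":[35,0,0],"rotation":[0,0,0]},{"fingers":0,"travel":[35,0,0],"rotation":[0,0,0]},{"fingers":0,"travel":[35,0,0],"rotation":[0,0,0]},{"fingers":0,"travel":[35,0,0],"rotation":[0,0,0]}]'
python3 shot.py wrist w6
```

```text
t: 8.15
eef_pos: [0.4995, 0.1211, 0.249]
tcp_rot: [0.489, -0.489, -0.51, 0.511]
contact_force: [1.7, 0.2, 0.6]
grip_width: 0.003
t: 8.65
eef_pos: [0.4979, 0.153, 0.2493]
tcp_rot: [0.489, -0.489, -0.51, 0.51]
contact_force: [0.0, 0.4, -0.5]
grip_width: 0.002
```

View pics/w6.png

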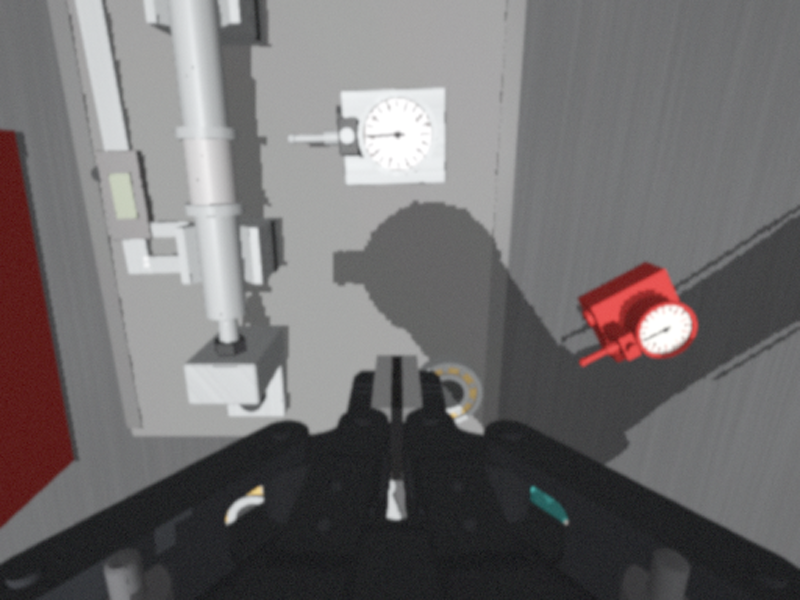

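This wrist view shows the grey stand (base corners about (340,91), (444,88), (445,183), (346,185)), the tip at (290,138), and the collars at (206,132) and (214,210). The shaft end is on the ball nose at (228,325), and the dial hand points to the tip side, which I take as zero.

```bash
cat > wm.py <<'E'
from go import *; import pickle,sys
s,st=pickle.load(open(sys.argv[1]+'.pkl','rb')); c=campose(s,st)
def m(p,z): return inpl(ray((np.array(p)+.5)/1.5625-.5,s['K'],*c,z))
E
python3 - w6 <<'E'
from wm import *
q=[m(p,.08) for p in ((340,91),(444,88),(445,183),(346,185))]
print('corners',*q); print('ctr',np.mean(q,0),np.linalg.norm(q[0]-q[1]),np.linalg.norm(q[1]-q[2]))
print('tip',m((290,138),.1),'collars',m((206,132),.117),m((214,210),.117),'shaftend',m((228,320),.1),'shaft',m((204,132),.1),m((222,300),.1))
print('plate edges',m((525,100),.05),m((488,420),.05),m((140,432),.05))
E
```

```text
corners [-0.0317 -0.0349  0.08  ] [-0.0945 -0.0364  0.08  ] [-0.0966  0.0192  0.08  ] [-0.0335  0.0203  0.08  ]
ctr [-0.0641 -0.0079  0.08  ] 0.06282283428564366 0.05572926795841591
tip [-0.004  -0.0071  0.1   ] collars [ 0.0376 -0.0095  0.117 ] [0.038  0.0323 0.117 ] shaftend [0.0436 0.1042 0.1   ] shaft [ 0.0454 -0.0105  0.1   ] [0.046  0.0907 0.1   ]
plate edges [-0.1516 -0.0333  0.05  ] [-0.1398  0.2082  0.05  ] [0.1454 0.2186 0.05  ]
```

```bash
python3 -c "
from go import *
rel(W(-.064,-.085,.2),tool(np.pi/2,.044))"
python3 -m crank '[{"fingers":20,"travel":[-40,0,0],"rotation":[0,0,0]},{"fingers":20,"travel":[-85,0,0],"rotation":[0,0,0]},{"fingers":20,"travel":[-130,10,0],"rotation":[0,0,0]},{"fingers":20,"travel":[-174,30,0],"rotation":[0,0,0]},{"fingers":20,"travel":[-174,60,0],"rotation":[0,0,0]}]'
python3 -c "
from go import *
rel(W(-.064,-.085,.072),tool(np.pi/2,.044))"
```

```text
t 8.7 pos [0.4978 0.153  0.2494] F [0.0634 0.1161 0.2698] grip -0.0017705389184869773
travel [-163.7755   49.4084   -2.6857] rot [ 0.0001 -0.0025  0.    ]
t: 9.2
eef_pos: [0.5055, -0.0248, 0.1909]
tcp_rot: [-0.49, 0.492, 0.51, -0.508]
contact_force: [0.9, -0.9, -0.5]
grip_width: 0.233
t 9.2 pos [ 0.5055 -0.0248  0.1909] F [ 0.8582 -0.8739 -0.4647] grip 0.23338734292481925
travel [ 14.1954 118.884   -1.7834] rot [ 0.0042 -0.0072 -0.0002]
```

```bash
python3 -m crank '[{"fingers":20,"travel":[3,30,0],"rotation":[0,0,0]},{"fingers":20,"travel":[6,65,0],"rotation":[0,0,0]},{"fingers":20,"travel":[9,95,0],"rotation":[0,0,0]},{"fingers":20,"travel":[9,112,0],"rotation":[0,0,0]},{"fingers":20,"travel":[9,118,0],"rotation":[0,0,0]}]'
python3 -m crank '[{"fingers":20,"travel":[0,0,0],"rotation":[0,0,0]},{"fingers":20,"travel":[0,0,0],"rotation":[0,0,0]},{"fingers":20,"travel":[0,0,0],"rotation":[0,0,0]},{"fingers":20,"travel":[0,0,0],"rotation":[0,0,0]},{"fingers":20,"travel":[0,0,0],"rotation":[0,0,0]}]'
python3 -c "
from go import *
rel(W(-.064,-.028,.072),tool(np.pi/2,.044))"; python3 shot.py side s7
```

```text
t: 9.7
eef_pos: [0.5033, -0.0119, 0.0692]
tcp_rot: [0.49, -0.489, -0.509, 0.511]
contact_force: [0.7, -0.1, 0.5]
grip_width: 0.229
t: 10.2
eef_pos: [0.5048, -0.0109, 0.0719]
tcp_rot: [-0.489, 0.489, 0.511, -0.51]
contact_force: [0.2, -0.6, -0.4]
grip_width: 0.229
t 10.2 pos [ 0.5048 -0.0109  0.0719] F [ 0.2312 -0.5659 -0.3869] grip 0.22887075977545915
travel [57.2708 -0.0816 -2.412 ] rot [ 0.0009 -0.001   0.0004]
```

View pics/s7.png

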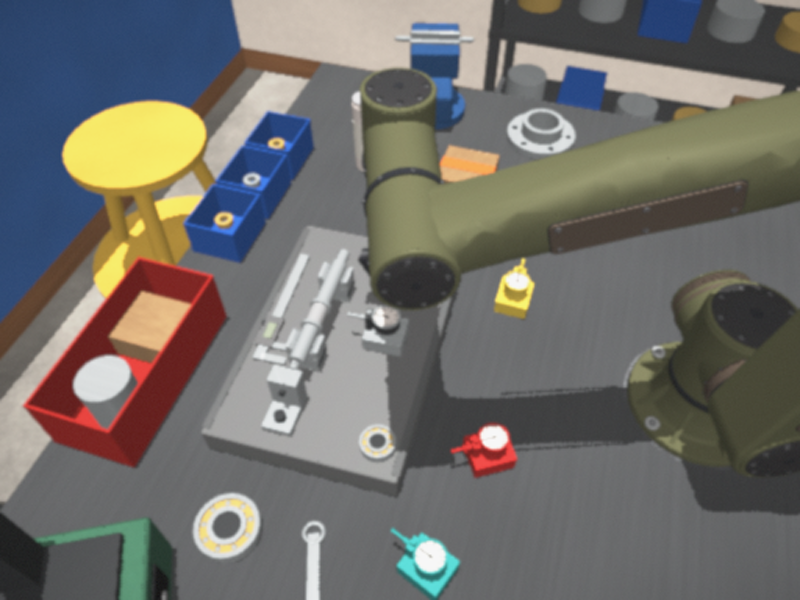

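The gripper is behind the stand, which is untouched at (385,330). Now I push it along +y.

```bash
python3 -m crank '[{"fingers":20,"travel":[7,0,0],"rotation":[0,0,0]},{"fingers":20,"travel":[15,0,0],"rotation":[0,0,0]},{"fingers":20,"travel":[23,0,0],"rotation":[0,0,0]},{"fingers":20,"travel":[30,0,0],"rotation":[0,0,0]},{"fingers":20,"travel":[35,0,0],"rotation":[0,0,0]}]'
python3 -m crank '[{"fingers":20,"travel":[2,0,0],"rotation":[0,0,0]},{"fingers":20,"travel":[4,0,0],"rotation":[0,0,0]},{"fingers":20,"travel":[6,0,0],"rotation":[0,0,0]},{"fingers":20,"travel":[8,0,0],"rotation":[0,0,0]},{"fingers":20,"travel":[10,0,0],"rotation":[0,0,0]}]'
python3 -m crank '[{"fingers":20,"travel":[2,0,0],"rotation":[0,0,0]},{"fingers":20,"travel":[4,0,0],"rotation":[0,0,0]},{"fingers":20,"travel":[6,0,0],"rotation":[0,0,0]},{"fingers":20,"travel":[8,0,0],"rotation":[0,0,0]},{"fingers":20,"travel":[10,0,0],"rotation":[0,0,0]}]'
python3 -c "
from go import *
rel(W(-.064,-.028,.072),tool(np.pi/2,.044));print(inpl(monitor.get_state()['eef_pos']))"; python3 shot.py side s8
```

```text
t: 10.75
eef_pos: [0.503, 0.0249, 0.0713]
tcp_rot: [-0.489, 0.489, 0.511, -0.511]
contact_force: [-0.5, 0.4, 0.2]
grip_width: 0.233
t: 11.25
eef_pos: [0.5024, 0.0328, 0.0713]
tcp_rot: [0.489, -0.49, -0.51, 0.511]
contact_force: [0.7, -4.6, 0.4]
grip_width: 0.239
t: 11.75
eef_pos: [0.5021, 0.0428, 0.0713]
tcp_rot: [0.489, -0.49, -0.51, 0.511]
contact_force: [0.6, -4.7, 0.0]
grip_width: 0.235
t 11.75 pos [0.5021 0.0428 0.0713] F [ 0.6437 -4.7149  0.0195] grip 0.23465495541388132
travel [ 3.4902 -0.7386 -2.8716] rot [-0.0007 -0.002  -0.0018]
[-0.0669 -0.0315  0.0713]
```

View pics/s8.png

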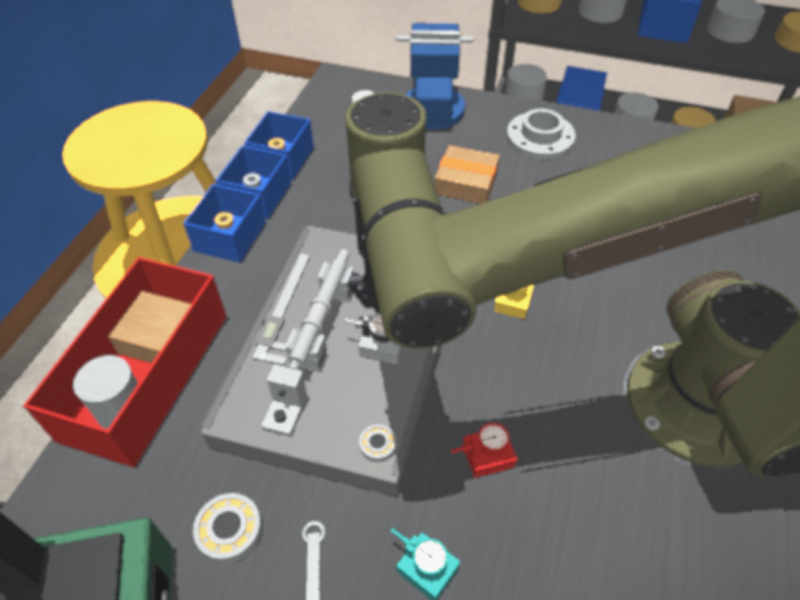

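The stand, at about (375,340), is moving with the fingers (4.7 N). I'll push another 4 mm, then retreat and look from above.

```bash
python3 -m crank '[{"fingers":20,"travel":[1,0,0],"rotation":[0,0,0]},{"fingers":20,"travel":[2,0,0],"rotation":[0,0,0]},{"fingers":20,"travel":[3,0,0],"rotation":[0,0,0]},{"fingers":20,"travel":[4,0,0],"rotation":[0,0,0]},{"fingers":20,"travel":[4,0,0],"rotation":[0,0,0]}]'
python3 -m crank '[{"fingers":20,"travel":[-8,0,0],"rotation":[0,0,0]},{"fingers":20,"travel":[-30,0,0],"rotation":[0,0,0]},{"fingers":20,"travel":[-50,-20,0],"rotation":[0,0,0]},{"fingers":20,"travel":[-55,-65,0],"rotation":[0,0,0]},{"fingers":20,"travel":[-55,-110,0],"rotation":[0,0,0]}]'
python3 -m crank '[{"fingers":20,"travel":[10,-45,0],"rotation":[0,0,0]},{"fingers":20,"travel":[45,-70,0],"rotation":[0,0,0]},{"fingers":20,"travel":[90,-70,0],"rotation":[0,0,0]},{"fingers":20,"travel":[135,-70,0],"rotation":[0,0,0]},{"fingers":20,"travel":[180,-70,0],"rotation":[0,0,0]}]'
python3 -m crank '[{"fingers":20,"travel":[0,0,0],"rotation":[0,0,0]},{"fingers":20,"travel":[0,0,0],"rotation":[0,0,0]},{"fingers":20,"travel":[0,0,0],"rotation":[0,0,0]},{"fingers":20,"travel":[0,0,0],"rotation":[0,0,0]},{"fingers":20,"travel":[0,0,0],"rotation":[0,0,0]}]'
python3 shot.py wrist w9
```

```text
t: 12.3
eef_pos: [0.5019, 0.0471, 0.0712]
tcp_rot: [0.489, -0.489, -0.51, 0.511]
contact_force: [0.3, -5.8, 0.3]
grip_width: 0.238
t: 12.8
eef_pos: [0.5039, -0.008, 0.182]
tcp_rot: [0.49, -0.489, -0.51, 0.511]
contact_force: [0.9, 1.1, 0.2]
grip_width: 0.233
t: 13.3
eef_pos: [0.4964, 0.1747, 0.2517]
tcp_rot: [-0.489, 0.489, 0.511, -0.51]
contact_force: [0.7, 0.6, 0.5]
grip_width: 0.235
t: 13.8
eef_pos: [0.4969, 0.1719, 0.2516]
tcp_rot: [-0.49, 0.489, 0.511, -0.51]
contact_force: [0.7, 0.7, 0.7]
grip_width: 0.235
```

View pics/w9.png

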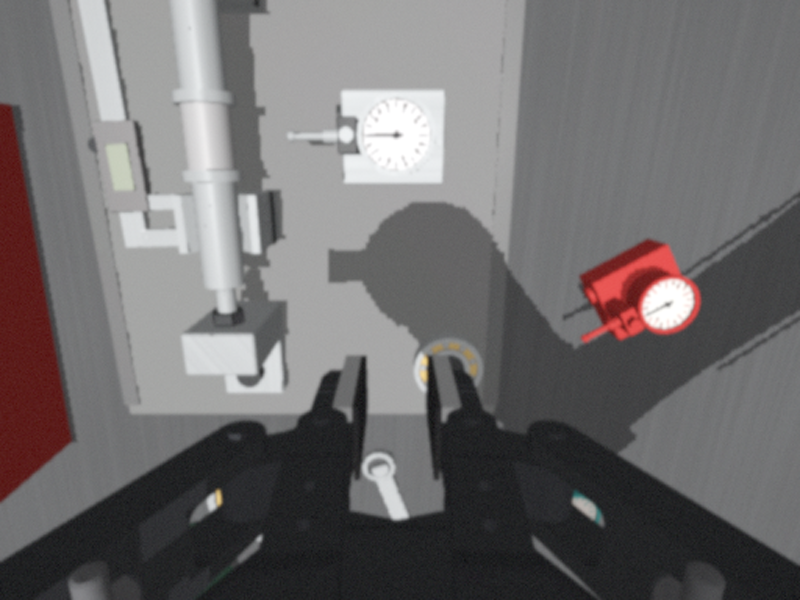

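The stand is now square. The tip at (289,135) is level with the middle of the collars at (202,97) and (212,176).

```bash
python3 - w9 <<'E'
from wm import *
q=[m(p,.08) for p in ((341,91),(444,91),(443,183),(345,183))]
print('corners',*q); print('ctr',np.mean(q,0))
print('tip',m((289,135),.1),'collars',m((202,97),.1),m((212,176),.1),'shaft',m((210,140),.1))
rel(W(-.125,.0115,.25),tool(0,.044))
E
```

```text
corners [-0.0321 -0.0162  0.08  ] [-0.0948 -0.016   0.08  ] [-0.0956  0.0384  0.08  ] [-0.0327  0.0383  0.08  ]
ctr [-0.0638  0.0111  0.08  ]
tip [-0.0032  0.0102  0.1   ] collars [ 0.0451 -0.0104  0.1   ] [0.0444 0.0332 0.1   ] shaft [0.0432 0.0128 0.1   ]
t 13.85 pos [0.4968 0.1721 0.2515] F [-0.4137  0.6205  0.0745] grip 0.23757592310745204
travel [-86.5083   1.4431  58.3849] rot [-0.0001  1.5686  0.0006]
```

```bash
python3 -m crank '[{"fingers":24,"travel":[-20,0,15],"rotation":[0,0.14,0]},{"fingers":24,"travel":[-40,0,30],"rotation":[0,0.28,0]},{"fingers":24,"travel":[-60,0,45],"rotation":[0,0.42,0]},{"fingers":24,"travel":[-80,0,60],"rotation":[0,0.56,0]},{"fingers":24,"travel":[-87,0,68],"rotation":[0,0.7,0]}]'
python3 -m crank '[{"fingers":24,"travel":[0,0,0],"rotation":[0,0.14,0]},{"fingers":24,"travel":[0,0,0],"rotation":[0,0.28,0]},{"fingers":24,"travel":[0,0,0],"rotation":[0,0.42,0]},{"fingers":24,"travel":[0,0,0],"rotation":[0,0.56,0]},{"fingers":24,"travel":[0,0,0],"rotation":[0,0.7,0]}]'
python3 -m crank '[{"fingers":24,"travel":[0,0,0],"rotation":[0,0.1,0]},{"fingers":24,"travel":[0,0,0],"rotation":[0,0.167,0]},{"fingers":24,"travel":[0,0,0],"rotation":[0,0.167,0]},{"fingers":24,"travel":[0,0,0],"rotation":[0,0.167,0]},{"fingers":24,"travel":[0,0,0],"rotation":[0,0.167,0]}]'
python3 -c "
from go import *
rel(W(-.135,.0112,.072),tool(0,.044)); print(monitor.get_state()['joint_positions'])"
```

```text
t: 14.35
eef_pos: [0.4318, 0.0812, 0.252]
tcp_rot: [0.636, -0.636, -0.31, 0.309]
contact_force: [0.2, 0.8, 0.2]
grip_width: 0.278
t: 14.85
eef_pos: [0.4325, 0.0825, 0.2514]
tcp_rot: [0.703, -0.703, -0.073, 0.073]
contact_force: [-0.5, 0.5, 0.3]
grip_width: 0.278
t: 15.35
eef_pos: [0.4325, 0.0828, 0.2514]
tcp_rot: [0.707, -0.707, -0.017, 0.017]
contact_force: [0.8, 1.2, -0.1]
grip_width: 0.28
t 15.35 pos [0.4325 0.0828 0.2514] F [ 0.8247  1.1827 -0.1392] grip 0.2799928390827883
travel [ -0.3746 179.3619  -0.3597] rot [-0.0002  0.0039  0.0001]
[ 0.6516 -0.3944 -0.2779 -0.0001 -1.6871 -2.1746]
```

```bash
python3 -m crank '[{"fingers":24,"travel":[0,35,0],"rotation":[0,0.004,0]},{"fingers":24,"travel":[0,75,0],"rotation":[0,0.004,0]},{"fingers":24,"travel":[0,115,0],"rotation":[0,0.004,0]},{"fingers":24,"travel":[0,150,0],"rotation":[0,0.004,0]},{"fingers":24,"travel":[0,170,0],"rotation":[0,0.004,0]}]'
python3 -m crank '[{"fingers":24,"travel":[0,5,0],"rotation":[0,0,0]},{"fingers":24,"travel":[0,9,0],"rotation":[0,0,0]},{"fingers":24,"travel":[0,9,0],"rotation":[0,0,0]},{"fingers":24,"travel":[0,9,0],"rotation":[0,0,0]},{"fingers":24,"travel":[0,9,0],"rotation":[0,0,0]}]'
python3 -c "
from go import *
rel(W(-.107,.0112,.072),tool(0,.044))"; python3 shot.py side s10
```

```text
t: 15.85
eef_pos: [0.4311, 0.0823, 0.078]
tcp_rot: [-0.707, 0.707, 0.014, -0.017]
contact_force: [0.2, -0.4, 0.0]
grip_width: 0.282
t: 16.35
eef_pos: [0.433, 0.0833, 0.0734]
tcp_rot: [0.707, -0.707, -0.016, 0.015]
contact_force: [0.2, -0.4, 0.3]
grip_width: 0.278
t 16.35 pos [0.433  0.0833 0.0734] F [ 0.1801 -0.4214  0.2879] grip 0.27845390688144367
travel [27.0895  1.4652 -0.7771] rot [-0.0009 -0.001   0.0016]
```

View pics/s10.png

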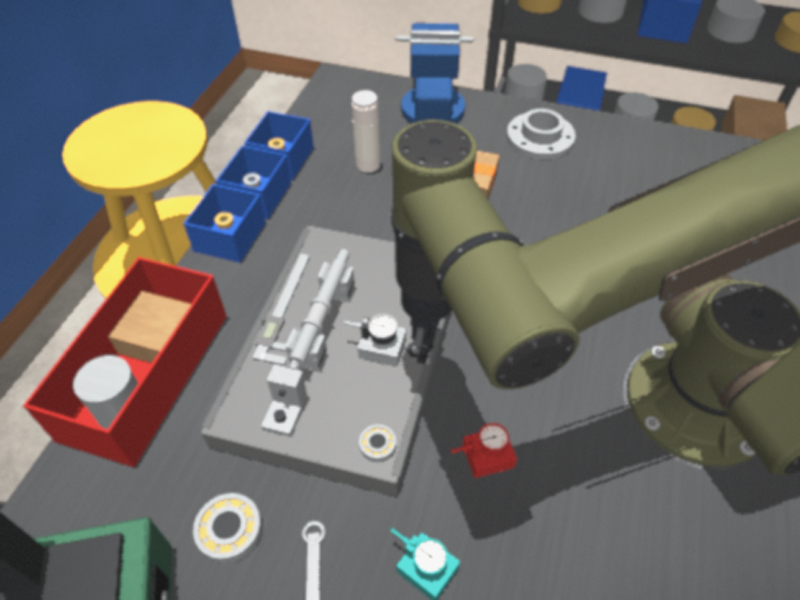

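The gripper, at (415,345), is behind the plain back face. I'll push +x and watch where contact is.

```bash
python3 -m crank '[{"fingers":24,"travel":[6,1,-0.5],"rotation":[0,0,0]},{"fingers":24,"travel":[12,1,-0.5],"rotation":[0,0,0]},{"fingers":24,"travel":[18,1,-0.5],"rotation":[0,0,0]},{"fingers":24,"travel":[22,1,-0.5],"rotation":[0,0,0]},{"fingers":24,"travel":[24,1,-0.5],"rotation":[0,0,0]}]'
python3 -m crank '[{"fingers":24,"travel":[2,0,0],"rotation":[0,0,0]},{"fingers":24,"travel":[4,0,0],"rotation":[0,0,0]},{"fingers":24,"travel":[6,0,0],"rotation":[0,0,0]},{"fingers":24,"travel":[8,0,0],"rotation":[0,0,0]},{"fingers":24,"travel":[10,0,0],"rotation":[0,0,0]}]'
python3 -m crank '[{"fingers":24,"travel":[2,0,0],"rotation":[0,0,0]},{"fingers":24,"travel":[4,0,0],"rotation":[0,0,0]},{"fingers":24,"travel":[6,0,0],"rotation":[0,0,0]},{"fingers":24,"travel":[8,0,0],"rotation":[0,0,0]},{"fingers":24,"travel":[10,0,0],"rotation":[0,0,0]}]'
python3 -m crank '[{"fingers":24,"travel":[1,0,0],"rotation":[0,0,0]},{"fingers":24,"travel":[2,0,0],"rotation":[0,0,0]},{"fingers":24,"travel":[3,0,0],"rotation":[0,0,0]},{"fingers":24,"travel":[4,0,0],"rotation":[0,0,0]},{"fingers":24,"travel":[5,0,0],"rotation":[0,0,0]}]'
python3 -c "
from go import *
print(inpl(monitor.get_state()['eef_pos']))"; python3 shot.py side s11;python3 shot.py scene s12
python3 - <<'E'
import pickle,cv2
s,_=pickle.load(open('s11.pkl','rb'))
cv2.imwrite('pics/s11c.png',cv2.resize(s['color'][170:250,190:290,::-1],None,fx=7,fy=7,interpolation=cv2.INTER_CUBIC))
s,_=pickle.load(open('s12.pkl','rb'))
cv2.imwrite('pics/s12c.png',cv2.resize(s['color'][165:245,220:320,::-1],None,fx=7,fy=7,interpolation=cv2.INTER_CUBIC))
E
```

```text
t: 16.9
eef_pos: [0.4569, 0.0834, 0.0711]
tcp_rot: [-0.707, 0.707, 0.015, -0.015]
contact_force: [-0.5, -0.2, 0.5]
grip_width: 0.283
t: 17.4
eef_pos: [0.4652, 0.0836, 0.0713]
tcp_rot: [-0.707, 0.707, 0.014, -0.016]
contact_force: [-8.1, 0.1, 4.8]
grip_width: 0.283
t: 17.9
eef_pos: [0.4752, 0.084, 0.0712]
tcp_rot: [-0.707, 0.707, 0.014, -0.016]
contact_force: [-7.3, -1.9, 4.7]
grip_width: 0.284
t: 18.4
eef_pos: [0.4801, 0.0842, 0.0712]
tcp_rot: [-0.707, 0.707, 0.014, -0.016]
contact_force: [-9.2, -0.2, 4.0]
grip_width: 0.284
[-0.087   0.0108  0.0712]
```

View pics/s11c.png

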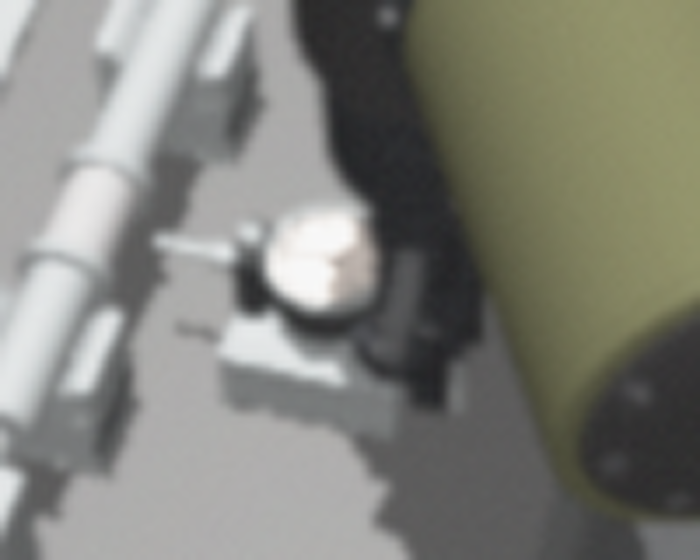

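View pics/s12c.png

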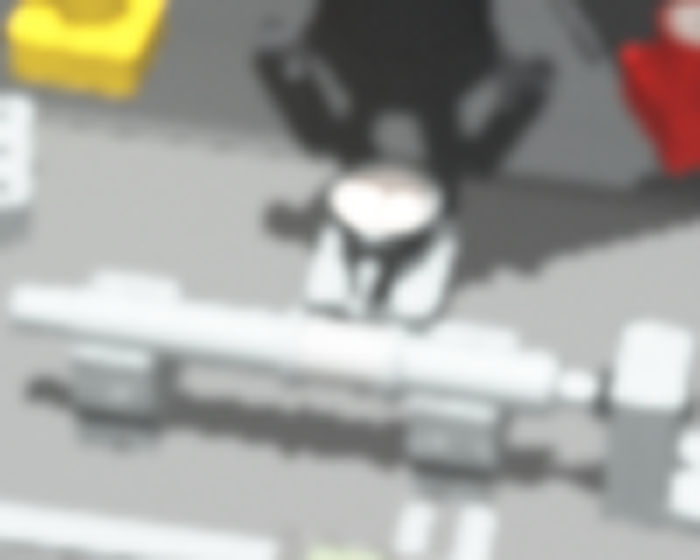

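The tip at (155,240) is still about 10–12 mm short of the seat at around (118,225), and it's between the collars. I'll push 8 mm more.

```bash
python3 -m crank '[{"fingers":24,"travel":[1.5,0,0],"rotation":[0,0,0]},{"fingers":24,"travel":[3,0,0],"rotation":[0,0,0]},{"fingers":24,"travel":[5,0,0],"rotation":[0,0,0]},{"fingers":24,"travel":[7,0,0],"rotation":[0,0,0]},{"fingers":24,"travel":[8,0,0],"rotation":[0,0,0]}]'
python3 -c "
from go import *
print(inpl(monitor.get_state()['eef_pos']))"; python3 shot.py side s13
python3 - <<'E'
import pickle,cv2
s,_=pickle.load(open('s13.pkl','rb'))
cv2.imwrite('pics/s13c.png',cv2.resize(s['color'][180:230,200:265,::-1],None,fx=12,fy=12,interpolation=cv2.INTER_CUBIC))
E
```

```text
t: 19.0
eef_pos: [0.4882, 0.0845, 0.0712]
tcp_rot: [-0.707, 0.707, 0.014, -0.016]
contact_force: [-8.6, -0.9, 6.2]
grip_width: 0.284
[-0.0789  0.0108  0.0712]
```

View pics/s13c.png

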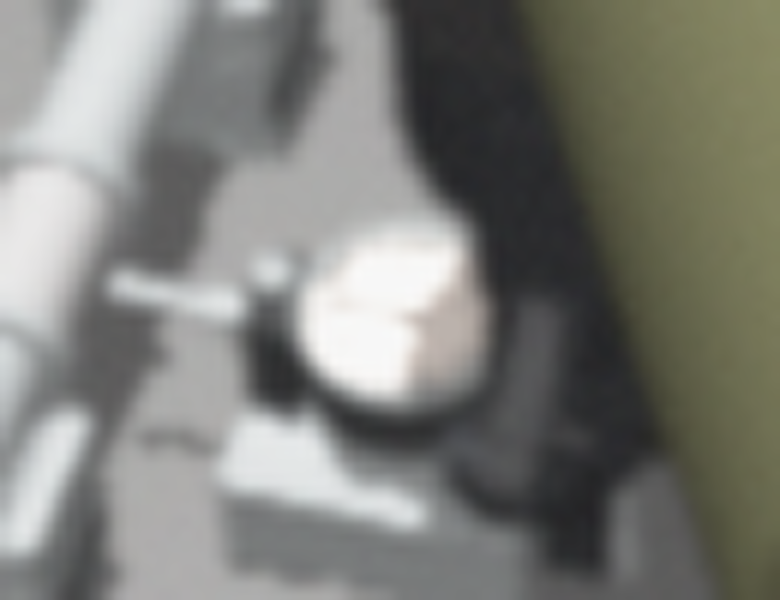

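```bash
cat > lk.py <<'E'
import pickle,cv2,sys,os
os.system('python3 shot.py side '+sys.argv[1])
s,_=pickle.load(open(sys.argv[1]+'.pkl','rb'))
cv2.imwrite(f'pics/{sys.argv[1]}c.png',cv2.resize(s['color'][180:230,195:260,::-1],None,fx=12,fy=12,interpolation=cv2.INTER_CUBIC))
E
python3 -m crank '[{"fingers":24,"travel":[1,0,0],"rotation":[0,0,0]},{"fingers":24,"travel":[2,0,0],"rotation":[0,0,0]},{"fingers":24,"travel":[3,0,0],"rotation":[0,0,0]},{"fingers":24,"travel":[4,0,0],"rotation":[0,0,0]},{"fingers":24,"travel":[4,0,0],"rotation":[0,0,0]}]'
python3 lk.py s14
python3 -c "
from go import *
print(inpl(monitor.get_state()['eef_pos']))"
```

```text
t: 19.55
eef_pos: [0.4921, 0.0847, 0.0712]
tcp_rot: [-0.707, 0.707, 0.014, -0.016]
contact_force: [-8.0, -0.5, 5.2]
grip_width: 0.28
[-0.075   0.0108  0.0712]
```

View pics/s14c.png

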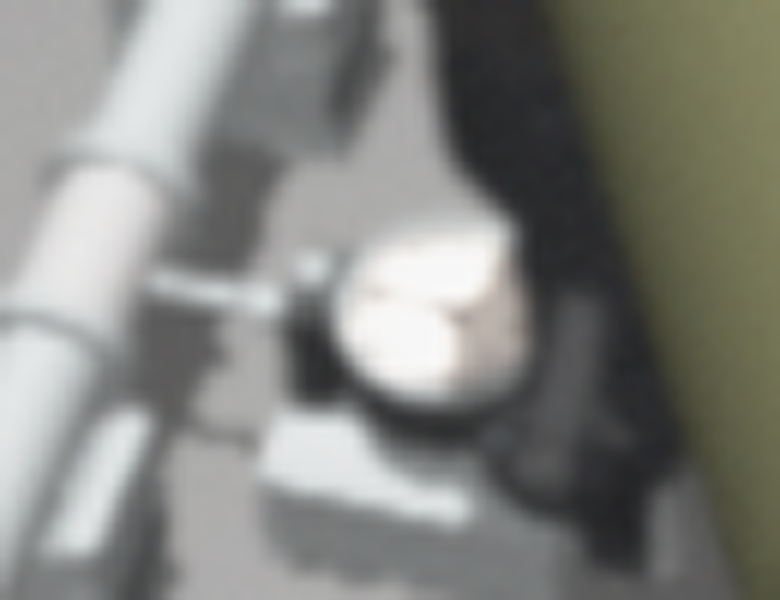

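The tip at (155,282) is right at the seat's edge at around (150,260), and the hand still points towards the tip. I'll push 3 mm more.

```bash
python3 -m crank '[{"fingers":24,"travel":[1,0,0],"rotation":[0,0,0]},{"fingers":24,"travel":[2,0,0],"rotation":[0,0,0]},{"fingers":24,"travel":[3,0,0],"rotation":[0,0,0]},{"fingers":24,"travel":[3,0,0],"rotation":[0,0,0]},{"fingers":24,"travel":[3,0,0],"rotation":[0,0,0]}]'
python3 lk.py s15
```

```text
t: 20.1
eef_pos: [0.4949, 0.0848, 0.0712]
tcp_rot: [-0.707, 0.707, 0.014, -0.016]
contact_force: [-7.5, -0.8, 5.7]
grip_width: 0.279
```

View pics/s15c.png

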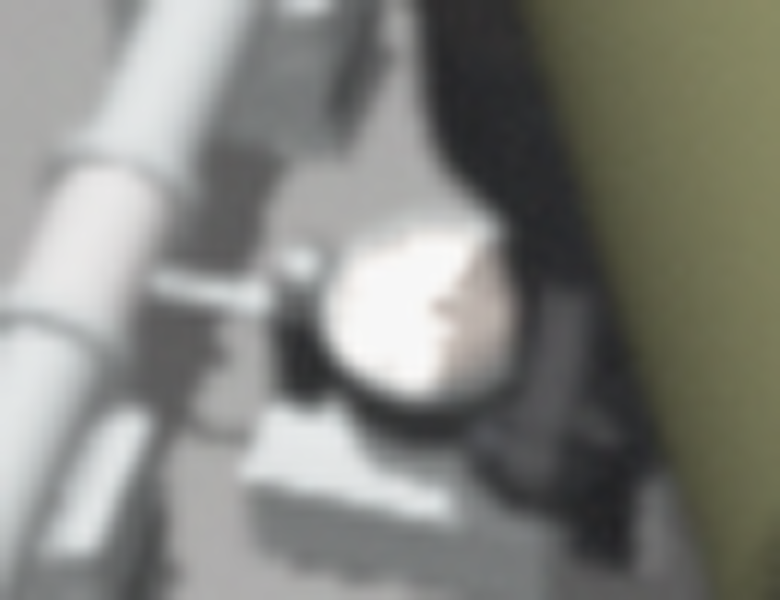

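```bash
python3 -m crank '[{"fingers":24,"travel":[0.5,0,0],"rotation":[0,0,0]},{"fingers":24,"travel":[1,0,0],"rotation":[0,0,0]},{"fingers":24,"travel":[1.5,0,0],"rotation":[0,0,0]},{"fingers":24,"travel":[1.5,0,0],"rotation":[0,0,0]},{"fingers":24,"travel":[1.5,0,0],"rotation":[0,0,0]}]'
python3 -c "
from go import *
print(inpl(monitor.get_state()['eef_pos']))"
python3 -m crank '[{"fingers":24,"travel":[-5,0,0],"rotation":[0,0,0]},{"fingers":24,"travel":[-20,0,0],"rotation":[0,0,0]},{"fingers":24,"travel":[-45,0,0],"rotation":[0,0,0]},{"fingers":24,"travel":[-60,-20,0],"rotation":[0,0,0]},{"fingers":24,"travel":[-60,-65,0],"rotation":[0,0,0]}]'
python3 lk.py s16
```

```text
t: 20.65
eef_pos: [0.4963, 0.0849, 0.0712]
tcp_rot: [-0.707, 0.707, 0.014, -0.017]
contact_force: [-8.7, 0.1, 5.2]
grip_width: 0.282
[-0.0708  0.0108  0.0712]
t: 21.15
eef_pos: [0.4347, 0.0819, 0.1332]
tcp_rot: [-0.706, 0.708, 0.013, -0.018]
contact_force: [1.1, 0.9, 0.1]
grip_width: 0.286
```

View pics/s16c.png

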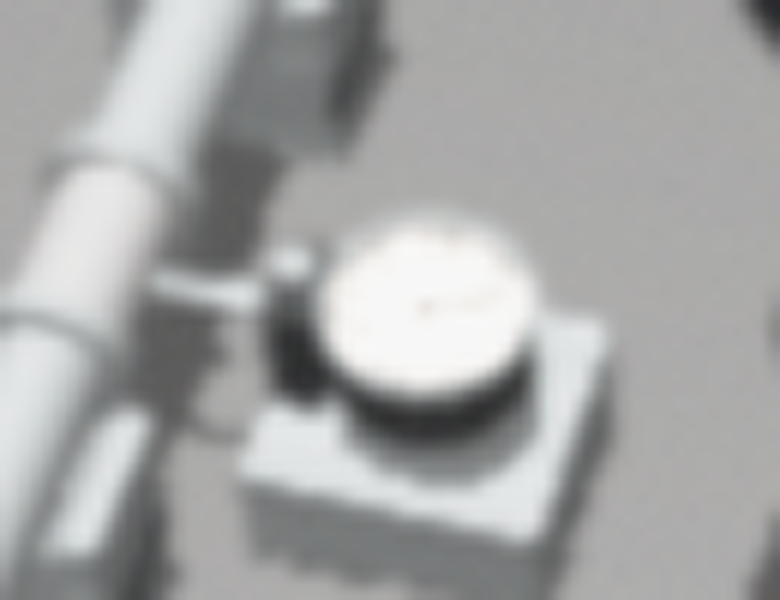

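In the side view the hand now points away from the tip, from the hub at (430,305) to (490,295). That's about half a turn, so about 5 mm. I'll confirm from above.

```bash
python3 -m crank '[{"fingers":24,"travel":[-5,-45,0],"rotation":[0,0,0]},{"fingers":24,"travel":[-5,-90,0],"rotation":[0,0,0]},{"fingers":24,"travel":[20,-125,0],"rotation":[0,0,0]},{"fingers":24,"travel":[65,-125,0],"rotation":[0,0,0]},{"fingers":24,"travel":[110,-125,0],"rotation":[0,0,0]}]'
python3 -m crank '[{"fingers":24,"travel":[40,0,0],"rotation":[0,0,0]},{"fingers":24,"travel":[60,0,0],"rotation":[0,0,0]},{"fingers":24,"travel":[60,0,0],"rotation":[0,0,0]},{"fingers":24,"travel":[60,0,0],"rotation":[0,0,0]},{"fingers":24,"travel":[60,0,0],"rotation":[0,0,0]}]'
python3 shot.py wrist w17
```

```text
t: 21.7
eef_pos: [0.55, 0.0878, 0.2637]
tcp_rot: [0.708, -0.706, -0.017, 0.014]
contact_force: [0.3, 0.3, -0.1]
grip_width: 0.28
t: 22.2
eef_pos: [0.6074, 0.09, 0.2619]
tcp_rot: [0.707, -0.707, -0.016, 0.015]
contact_force: [0.2, 0.1, 0.1]
grip_width: 0.28
```

View pics/w17.png

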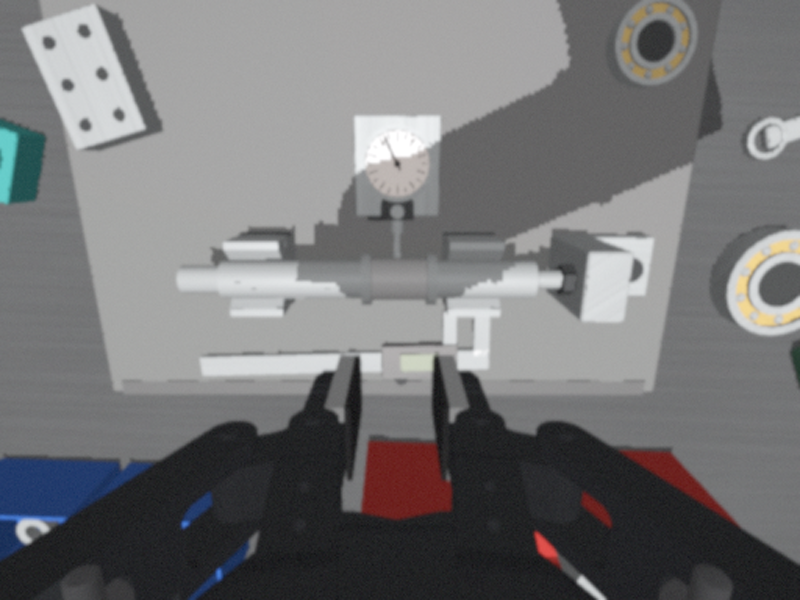

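```bash
python3 - w17 <<'E'
from wm import *
print('tip',m((397,255),.1),'collars',m((367,280),.1),m((432,280),.1),'end',m((537,280),.1),'push',m((178,279),.1))
q=[m(p,.08) for p in ((355,117),(440,117),(440,216),(354,216))]; print(*q)
E
python3 -c "
from plant import monitor,ctrl
print(monitor.get_state()['contact_force'],abs(monitor.get_state()['qvel']).max()); print(ctrl.sign_off())"
```

```text
tip [0.0279 0.0105 0.1   ] collars [ 0.0446 -0.0093  0.1   ] [0.0446 0.0336 0.1   ] end [0.0447 0.1028 0.1   ] push [ 0.0439 -0.1339  0.1   ]
[-0.0577 -0.0162  0.08  ] [-0.0576  0.038   0.08  ] [0.0051 0.0397 0.08  ] [ 0.005  -0.0186  0.08  ]
[ 0.70693297 -0.12512981 -0.58397665] 0.006154271592797135
the job is handed in; nothing more can be done
None
```

The shaft is against the stop, and the gauge bears on the seat with its plunger about half pressed in. I handed the job in at about 22 s of the 67 s, and no verdict came back.

**What I did**
- **Shaft:** I pushed it endwise with the closed fingers, about 30 mm. At the stop the force rose from about 7 N to 17 N with no more travel, and the push position was within 1 mm of what I had worked out.
- **Stand:** I pushed it about 19 mm along the shaft on its side face. Then I pushed it about 36 mm towards the shaft with two fingers on its back face. I backed the gripper off well clear before handing in.

**Last checks from above**
- **Tip on the seat:** it measured at plate y = 10.5 mm against a seat middle of about 12 mm, so roughly 2 mm off centre.
- **Square to the shaft:** the stand's edges lined up with the plate to within about 2 degrees.
- **Plunger:** the dial hand had made a little under or over half a turn, so 4.4 or 5.6 mm depending on which way it turns. Both are inside the 2 to 8 mm limit.
- **Shaft end:** it showed at the ball nose, and the readings did not shift after the stand was pushed.
- **Bystanders:** I did not measure them again, but the fingers never touched them and they looked unmoved in the pictures.

**Disagreement:** the wrist camera put the shaft 4 to 5 mm farther out in x than the plate dimensions give. I set the plunger by the dial, not by that measurement.

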